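# Start the cherry jam chuck in the bayonet socket

## Robot

A 6-joint arm with a two-finger parallel gripper is mounted at the origin on the work surface. World frame = base frame: x ahead of the robot, y to its left, z up, the work surface at z = 0. Lengths are in m, angles in degrees, forces in N, time in s.
With the tool pointing down it reaches from about 0.35 to 0.875 m from the base axis. Payload 4.2 kg.
Tool frame: the origin (TCP) lies on the centre line of the jaws, within the pads' length; the fingertips stand tip_reach ahead of it and the grasp point (between the pads) is the TCP (tip_reach is the distance from the TCP to the fingertips, in m); z points along the fingers, y is the line along which they close (so a half turn about z gives the same grasp; the last joint's range is limited). The gripper opens to 87 mm and grips with 3 to 60 N. Pads are 19 mm wide; open, the fingers measure 117 mm over their backs; the gripper's body (75 mm by 190 mm) begins 51 mm behind the grasp point.
Start: joints at [-54.167, 22.042, 0.453, 0, -68.411, -14.817], TCP at [0.224, -0.583, 0.242] pointing down, gripper open.
Joint ranges: [-179.83, 179.83], [-69.29, 118.12], [-61.27, 80.66], [-181.25, 117.63], [-171.15, -9.14], [-177.46, 177.46]. Speed limits (degrees/s): [159.86, 159.86, 180, 180, 180, 180].

## Interface

Orientations are given as a 3x3 rotation matrix whose columns are the frame's x, y, z axes.
In Python, from station import sense, capture, finish_job, tip_reach gives the robot as it stands.
- The arm moves only by the tool arm_command, never from a script. Its argument "deltas" is a list of rows, each a list of 7 numbers: the turn, a rotation vector about the tool's x, y, z in rad, then the shift along the tool's x, y, z in cm, then the closure, from -1 (fully open) to 1 (shut), so that 0 is half open. In form: [[rx, ry, rz, dx, dy, dz, hand], ...]. A call has 1 to 8 rows; each row is the pose to reach, as a shift and turn from the pose commanded when the call began, along the tool's axes at that moment; what a row does not reach only later rows make up. A row lasts 1/12 s, in which the tool goes at most 41.7 mm and 7.16 degrees, less where a joint would pass 70% of its speed; a pose out of reach is approached as far as the arm can. A call with a gripper value outside its range is refused whole. The fingers move at their own pace and stop on an object; the grip force is fixed at half the most. Time passes only in rows, so rows that repeat a pose let the fingers close. It gives the time, the measured TCP pose, the force, the opening and the grip force at its end, in the units of the state.
- sense(): the state, without advancing time (a new reading comes with each control period).
- capture(name): name is "scene" or "side" or "wrist"; returns a dict with "pixels" (480x640x3 uint8, blue, green, red), "fovy" (degrees; the focal length in pixels is half the picture's height over the tangent of half this angle, whatever the lens; pixels are square), "cx", "cy" (the principal point, pixels), "rvec" (rotation vector, rad) and "tvec" (3), from world to camera coordinates, as OpenCV has them. Camera axes: x right, y down, z forward; pixel columns grow to the right and rows downward; lengths in m; the calibration is good to about 2 mm. The wrist camera is an equidistant fisheye: a pixel r from the principal point sees the ray r / f radians off the axis. A picture is of the moment at which its call begins. There is no depth.
- finish_job(): hands the job in; it is judged then, once.
The state is a dict: "time_s": time; "joints": joint angles; "joint_velocities": joint speeds; "effort": joint torques, N m; "tcp_pos": TCP position; "ee_rot": TCP orientation; "wrist_force": force on the tool from outside, world axes, zero at the start; "moment": the same for the moment, N m; "gripper_width": opening from 0.0 (shut) to 1.0 (fully open); "gripper_force": force on a finger pad.
Only numpy, scipy, OpenCV 4.12 (cv2) and the standard library are available. Lean on these libraries where they do the work, as an engineer would, in place of code of your own. Each camera call takes 0.05 s, during which the arm holds its last target. There are 200 camera calls.

## Task

First turn the black knob of the green index head in small turns until the steel chuck's red-tipped pointer stands on the black line of the white ceramic block. Then grip the round cherry jam chuck that rests on the steel chuck and, without lifting it out, turn it backward (counter-clockwise from above) until you feel its two lugs drop through the slots, then forward (clockwise) about 55 degrees so that the lugs lie well under the lips; draw it straight up until the lugs bear under the lips and finish while holding it there, still gripped and pulled lightly up against the lips, not letting go. Leave the pointer on its line and the other things on the bench where they are.

Things in the scene. Friction and masses are not known exactly. Their poses are not given: they have to be found in the camera images.
- index_head: Green index head, fixed: round foot under the steel chuck, an arm to a worm housing (64 x 64 mm, 45 mm tall) centred 155 mm from the chuck axis along the head's -y, and a white ceramic marking block (32 x 44 mm, top at 34 mm) in its +x direction. Origin on the chuck axis at the bench top; z up.
- chuck (a joint): Angle of the steel chuck and its pointer, rad, positive counter-clockwise from above; 0 = pointer on the black line. It follows the knob, the same way, by a third of the knob's angle, and stays where left; forced only by over about 1 N m on the chuck itself. Starts at 0.17 to 0.37.
- socket (a point): Centre of the steel chuck's mouth (chuck 110 mm across), level with its rim 61 mm above the bench; x along the pointer, z up; turns with the chuck. Bore 64 mm across in a lip 6.5 mm thick; two slots 18 mm wide through the lip, along +x and -x, reach 46 mm from the axis. Floor 31 mm below the rim. Under the lip lugs turn about 65 degrees clockwise from the slots to a stop, not counter-clockwise.
- pointer_tip (a point): Point on the underside of the red tip of the brass pointer, 88 mm from the chuck axis, 37.5 mm above the bench; moves with the chuck.
- mark (a point): Point on the black line on top of the white ceramic block, 88 mm from the chuck axis; the line runs radially. Fixed to the index head.
- knob_grip (a point): Where to grip the knob: on its upright axis, 71 mm above the bench, 8 mm below the top of its black bar grip, 46 mm long (along this point's x), 14 mm wide (y), 28 mm tall, on a disc 50 mm across. Needs about 0.3 N m to turn. The bar lies along the head's x when the pointer is on its line; a white line marks its +x half.
- jam_grip (a point): Where to grip the loose cherry jam chuck (0.4 kg): on its axis, 20 mm below the top of its round body (54 mm across, 62 mm tall); z up, x towards one lug. 48 mm above the rim at the start (lugs resting on the rim), 31 mm when dropped home, 35.5 mm when drawn up with lugs under the lips. A round steel pilot 61 mm across, ending 62 mm below this point, keeps it in the bore.
- lug (a point): Point on the jam chuck's lug on its +x side, 40 mm from its axis; a like lug is opposite. Lugs are brass, 12 mm wide, 6 mm thick, tips 44 mm from the axis, tops 42 mm below jam_grip. At the start each lies 0.4 to 1.0 rad clockwise (from above) of its slot, this one of the slot on the socket's +x.
- zelkova_lid: Rough zelkova lid, dome 104 mm across, 29 mm tall; origin at its underside. Bystander.
- go_bowl: Closed zelkova Go bowl, 128 mm across, 90 mm tall; origin at its underside. Bystander.
- spare_chuck: Spare wooden jam chuck, 76 mm across, 50 mm tall; origin at its underside. Bystander.
- wax_tin: Metal wax tin, 68 mm across, 45 mm tall; origin at its underside. Bystander.
- brass_spanner: Flat brass spanner, about 175 mm long along its y, 6 mm thick; origin at its underside. Bystander.
- sanding_block: Cork sanding block 55 x 95 x 30 mm; origin at its underside. Bystander.
Mind the look-alikes: they are no part of the job. Leave any purple or turquoise look-alike of the part that bears jam_grip alone.

How it is judged (in metres and radians):
On the way, in this order (a step that is already met when the one before it is completed fails the run):
1. the pointer stands on the line of the ceramic block, with the jam chuck still resting on the rim (value of joint chuck between -0.05 and 0.05 rad and z of jam_grip in the frame of socket above 0.044 m), for 0.3 s.
2. the jam chuck has been turned backward and its lugs have dropped through the slots (z of jam_grip in the frame of socket below 0.037 m and y of lug in the frame of socket between -0.013 and 0.013 m and x of lug in the frame of socket above 0.02 m), for 0.1 s.
3. the jam chuck has been turned forward so that its lugs lie under the lips (x of lug in the frame of socket above 0.008 m and y of lug in the frame of socket below -0.027 m and z of jam_grip in the frame of socket below 0.038 m), for 0.2 s.
At the end, for the whole second after the job is handed in: Jam chuck gripped (over 3 N), upright within 0.1 rad and still, lugs under the lips at least 42 degrees clockwise of the slots, drawn up at least 2.5 mm off the socket floor and bearing on the steel chuck with over 1 N; pointer within 0.06 rad of the line (all of step 3 and z of jam_grip in the frame of socket above 0.0335 m and value of joint chuck between -0.06 and 0.06 rad and contact force between the fingers and jam_chuck above 3 N and contact force between jam_chuck and index_head above 1 N and angle between jam_grip's own z axis and vertical below 0.1 rad and linear speed of jam_chuck below 0.02 m/s); the arm keeps its last pose, push and grip.
It fails at once if the jam chuck is lifted out of the socket (more than 12 mm above its start) (z of jam_grip in the frame of socket above 0.06 m).
It fails at once if the jam chuck is turned forward instead of backward, more than a quarter turn clockwise of the slots (x of lug in the frame of socket below -0.003 m).
It fails at once if one of the other things on the bench is pushed more than 25 mm (distance of any of zelkova_lid, go_bowl, spare_chuck, wax_tin, brass_spanner, sanding_block from where it was at the start of the episode above 0.025 m).
It also fails if it takes over 45 s, if anything falls off the work surface, if the arm or the gripper's body presses on something with over 40 N, if the wrist force passes 120 N, or if a joint passes its speed limit or range.

## Working session

There is one attempt and no reset: what is moved stays moved. The work goes in short steps, Python scripts to look and compute and a tool call to move; the robot and the scene stay as the last step left them, time stands still between calls to the robot, and variables do not carry over. Pictures are saved under pics/ and viewed, at most 10 in all, crops included, and the job is handed in when it is done.

Besides the shell and the picture viewer there is one more tool, called as name(argument=value, ...), one argument or row to a line, values as JSON. arm_command: Moves the arm, as the interface text tells. Its arguments: {"type":"object","properties":{"deltas":{"type":"array"}},"required":["deltas"]}

```bash
mkdir -p pics
python3 - <<'E'
from station import *
import cv2
print(tip_reach, sense())
for n in("scene","side"):
    c=capture(n); cv2.imwrite(f"pics/{n}0.png",c["pixels"]); print(n,c["fovy"],c["cx"],c["cy"],c["rvec"],c["tvec"])
E
```

```text
0.019 {'time_s': 0.0, 'joints': array([-5.41677807e+01,  2.20878861e+01,  3.78993672e-01, -2.96803169e-02,
       -6.84087926e+01, -1.48159708e+01]), 'joint_velocities': array([-0.08619631, -0.01467979,  0.00684256, -0.06595188,  0.01471059,
        0.04067028]), 'effort': array([-4.01527166e-05, -3.90666103e+01,  1.87400204e+01,  4.21988279e+00,
        1.08742638e-02, -2.04667986e-04]), 'tcp_pos': array([ 0.22396013, -0.58289343,  0.24048267]), 'ee_rot': array([[-9.33547259e-01, -3.58453423e-01, -8.11899395e-04],
       [-3.58454338e-01,  9.33545230e-01,  1.94718106e-03],
       [ 5.99710906e-05,  2.10881440e-03, -9.99997775e-01]]), 'wrist_force': array([ 0.24023791, -0.41537799,  0.03984985]), 'moment': array([ 0.0078486 ,  0.0160437 , -0.05562713]), 'gripper_force': 0.0, 'gripper_width': 1.000262407661875}
scene 47.648100649011276 317.05654344568154 240.57821360813543 [ 1.98427431  1.23756238 -0.55202246] [-0.26084388 -0.22938449  1.80396672]
side 56.26867556444169 321.71494260961646 234.66059846947283 [ 0.06977641 -2.77119187  1.38747049] [0.56282543 0.08352384 1.07485938]
```

View pics/scene0.png

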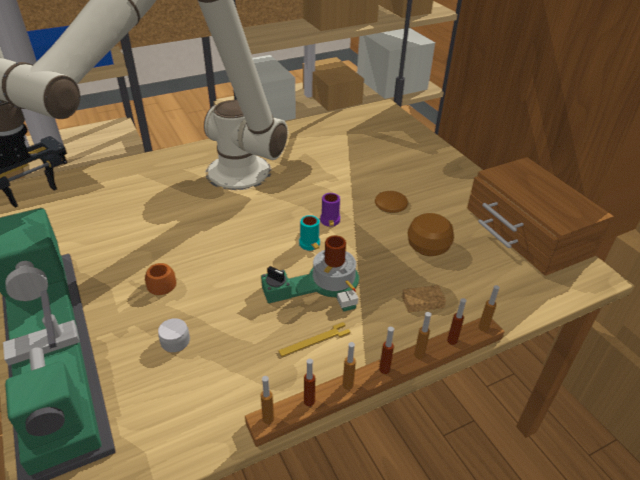

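View pics/side0.png

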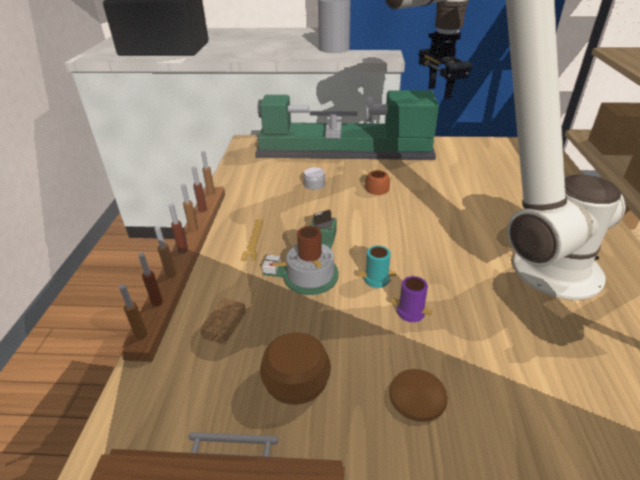

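The scene view has the cherry chuck near (335,248), the knob at (276,276) and the white block at (348,298). In the side view they are at (310,243), (322,217) and (272,264). The look-alikes stand beside them. I'll enlarge both.

Run:
```python
import cv2,numpy as np
a=cv2.imread("pics/scene0.png")[225:325,250:380]; b=cv2.imread("pics/side0.png")[200:300,250:380]
r=lambda i:cv2.resize(i,None,fx=6,fy=6,interpolation=cv2.INTER_CUBIC)[:, :]
cv2.imwrite("pics/a.png",r(a)); cv2.imwrite("pics/b.png",r(b))
```

```text
(no output)
```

View pics/a.png

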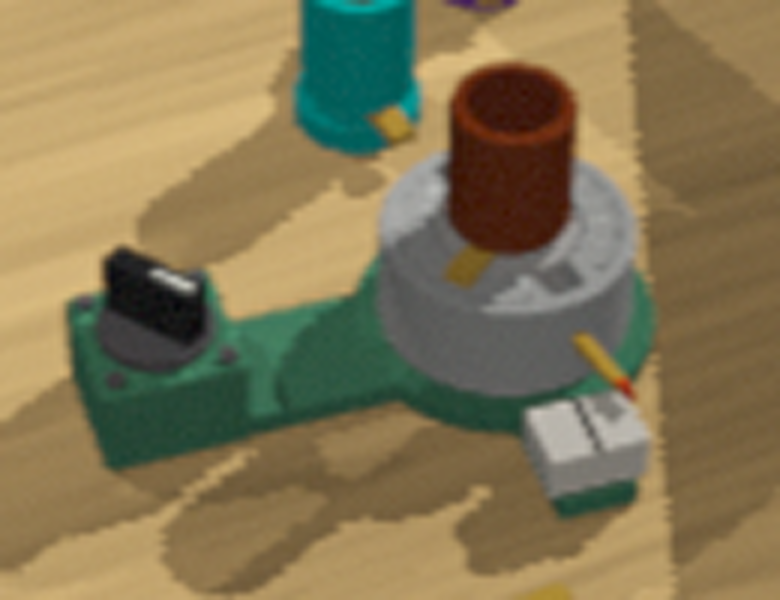

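View pics/b.png

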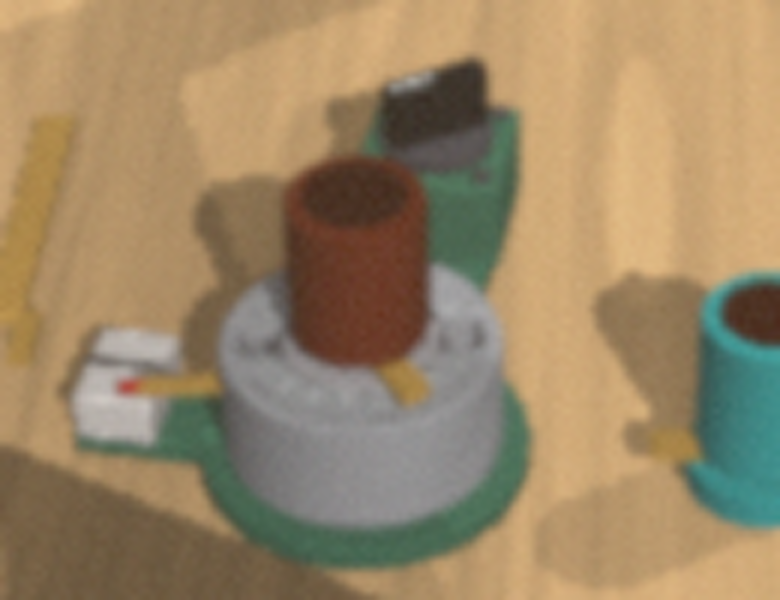

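The enlarged scene crop shows the knob top at about (157,272), the cherry top at (513,103), the red tip at (627,388) and the line from (580,400) to (603,450). The side crop has them at (433,80), (357,194), (128,386) and (92,358) to (175,363). One lug shows in each crop.

```bash
cat > h.py <<'E'
import numpy as np,cv2
from station import *
CAM={"scene":(47.648100649011276,317.05654344568154,240.57821360813543,[1.98427431,1.23756238,-0.55202246],[-0.26084388,-0.22938449,1.80396672]),
"side":(56.26867556444169,321.71494260961646,234.66059846947283,[0.06977641,-2.77119187,1.38747049],[0.56282543,0.08352384,1.07485938])}
OFF={"scene":(250,225),"side":(250,200)}
def ray(n,u,v):
    f,cx,cy,r,t=CAM[n]; F=240/np.tan(np.radians(f/2)); R=cv2.Rodrigues(np.array(r))[0]
    d=R.T@np.array([(u-cx)/F,(v-cy)/F,1]); return -R.T@np.array(t),d/np.linalg.norm(d)
def cr(n,p): return ray(n,p[0]/6+OFF[n][0]-.42,p[1]/6+OFF[n][1]-.42)
def onz(n,p,z):
    o,d=cr(n,p); return (o+d*(z-o[2])/d[2])
def tri(a,b):
    L=[cr("scene",a),cr("side",b)]
    A=sum(np.eye(3)-np.outer(d,d) for o,d in L); B=sum((np.eye(3)-np.outer(d,d))@o for o,d in L)
    return np.linalg.solve(A,B)
E
python3 - <<'E'
from h import *
np.set_printoptions(precision=4,suppress=True)
for n,a,b,z in [("jamtop",(513,103),(357,194),.129),("rim",(509,232),(360,343),.061),("knobtop",(157,272),(433,80),.079),("tip",(627,388),(128,386),.0375),
 ("line_in",(580,400),(175,363),.034),("line_out",(603,450),(92,358),.034)]:
    print(n,z,tri(a,b),onz("scene",a,z),onz("side",b,z))
print("lugs",onz("scene",(468,268),.067+.000),onz("side",(407,383),.067))
print("bar",onz("scene",(115,255),.079),onz("scene",(202,290),.079),onz("side",(385,95),.079),onz("side",(480,65),.079))
print("slots",onz("scene",(560,277),.061),onz("side",(260,345),.061),onz("side",(462,333),.061))
E
```

```text
jamtop 0.129 [0.5872 0.0453 0.1298] [0.5867 0.0458 0.129 ] [0.5872 0.044  0.129 ]
rim 0.061 [0.5885 0.0457 0.0587] [0.591  0.0445 0.061 ] [0.588  0.0482 0.061 ]
knobtop 0.079 [ 0.5683 -0.1064  0.0793] [ 0.5672 -0.1064  0.079 ] [ 0.5687 -0.106   0.079 ]
tip 0.0375 [0.678  0.0545 0.0421] [0.6735 0.0568 0.0375] [0.6796 0.0497 0.0375]
line_in 0.034 [0.6658 0.036  0.0356] [0.6683 0.0378 0.034 ] [0.6639 0.0309 0.034 ]
line_out 0.034 [0.6975 0.0316 0.0355] [0.697  0.0326 0.034 ] [0.6974 0.0291 0.034 ]
lugs [0.6088 0.0156 0.067 ] [0.5678 0.0781 0.067 ]
bar [ 0.5505 -0.1179  0.079 ] [ 0.5849 -0.0941  0.079 ] [ 0.5883 -0.0941  0.079 ] [ 0.5493 -0.1182  0.079 ]
slots [0.6246 0.0508 0.061 ] [0.6263 0.0509 0.061 ] [0.5492 0.0407 0.061 ]
```

Measurements agree: axis (0.587,0.045), knob (0.568,-0.106) with bar at about 33°, head x at about -7°, chuck at about +13.5°, and lugs about 60° clockwise of their slots. Next I move above the knob.

arm_command(
  deltas=[
    [-0.0, 0, -0.213, -49.2, 32.2, 0, -1],
    [0, 0, -0.213, -49.2, 32.2, 0, -1],
    [0, 0, -0.213, -49.2, 32.2, 0, -1],
    [0, 0, -0.213, -49.2, 32.2, 0, -1],
    [0, 0, -0.213, -49.2, 32.2, 0, -1],
    [0, 0, -0.213, -49.2, 32.2, 0, -1],
    [0, 0, -0.213, -49.2, 32.2, 0, -1],
    [0, 0, -0.213, -49.2, 32.2, 0, -1],
  ],
)

```text
time_s: 0.77
tcp_pos: [0.4196, -0.311, 0.2414]
ee_rot: [[-0.837, -0.548, -0.0], [-0.548, 0.837, 0.0], [0.0, 0.0, -1.0]]
wrist_force: [1.3, -0.8, 0.1]
gripper_width: 0.998
gripper_force: 0.0
```

```bash
cat >> h.py <<'E'
def go(tgt,yaw):
    "delta in tool axes to world tgt, tool down, tool y at yaw degrees"
    s=sense(); R=s["ee_rot"]; y=np.radians(yaw); Y=np.array([np.cos(y),np.sin(y),0]); Z=np.array([0,0,-1.]); T=np.column_stack([np.cross(Y,Z),Y,Z])
    print("turn",cv2.Rodrigues(R.T@T)[0].ravel().round(3),"shift cm",(R.T@(np.array(tgt)-s["tcp_pos"])*100).round(2)); st()
def st():
    s=sense(); R=s["ee_rot"]
    print(s["time_s"],"tcp",s["tcp_pos"].round(4),"yaw",np.degrees(np.arctan2(R[1,1],R[0,1])).round(2),"z",R[:,2].round(4),"F",s["wrist_force"].round(1),"M",s["moment"].round(2),"w",round(s["gripper_width"],3),"gf",round(s["gripper_force"],1),"j6",s["joints"][5].round(1))
E
python3 -c "
from h import *
go([.568,-.106,.15],123.2)"
```

```text
turn [ 0. -0.  0.] shift cm [-23.65   9.01   9.14]
0.7667 tcp [ 0.4196 -0.311   0.2414] yaw 123.22 z [-4.e-04  3.e-04 -1.e+00] F [ 1.3 -0.8  0.1] M [-0.06 -0.07 -0.02] w 0.998 gf 0.0 j6 -38.0
```

arm_command(
  deltas=[
    [0, 0, 0, -23.6, 9.0, 9.1, -1],
    [0, 0, 0, -23.6, 9.0, 9.1, -1],
    [0, 0, 0, -23.6, 9.0, 9.1, -1],
    [0, 0, 0, -23.6, 9.0, 9.1, -1],
    [0, 0, 0, -23.6, 9.0, 9.1, -1],
    [0, 0, 0, -23.6, 9.0, 9.1, -1],
    [0, 0, 0, -23.6, 9.0, 9.1, -1],
    [0, 0, 0, -23.6, 9.0, 9.1, -1],
  ],
)

```text
time_s: 1.43
tcp_pos: [0.5681, -0.1054, 0.148]
ee_rot: [[-0.834, -0.551, -0.003], [-0.551, 0.834, 0.0], [0.003, 0.002, -1.0]]
wrist_force: [-0.5, -1.2, 0.1]
gripper_width: 0.999
gripper_force: 0.0
```

```bash
python3 -c "
from h import *
c=capture('wrist');cv2.imwrite('pics/w.png',c['pixels']);print(c['fovy'],c['cx'],c['cy'],c['rvec'],c['tvec'])
F=240/np.tan(np.radians(c['fovy']/2));R=cv2.Rodrigues(c['rvec'])[0]
for p in [(.568,-.106,.079),(.587,.045,.129)]:
    q=R@np.array(p)+c['tvec'];th=np.arctan2(np.hypot(q[0],q[1]),q[2]);print(q[:2]/np.hypot(q[0],q[1])*F*th+[c['cx'],c['cy']])
go([.568,-.106,.074],123.2)"
```

```text
65.70646984690485 319.0967533535975 236.7297756213472 [-1.4207935  -2.64013058 -0.35149097] [ 0.40189121 -0.40932927  0.1924372 ]
[320.06615215 257.74319672]
[497.80150784 423.21803256]
turn [ 0.002 -0.003  0.003] shift cm [-0.14  0.03  7.5 ]
1.4833 tcp [ 0.5672 -0.107   0.149 ] yaw 123.37 z [-3.e-03 -1.e-04 -1.e+00] F [0.7 0.2 0.3] M [-0.05  0.07  0.  ] w 1.0 gf 0.0 j6 -62.0
```

View pics/w.png

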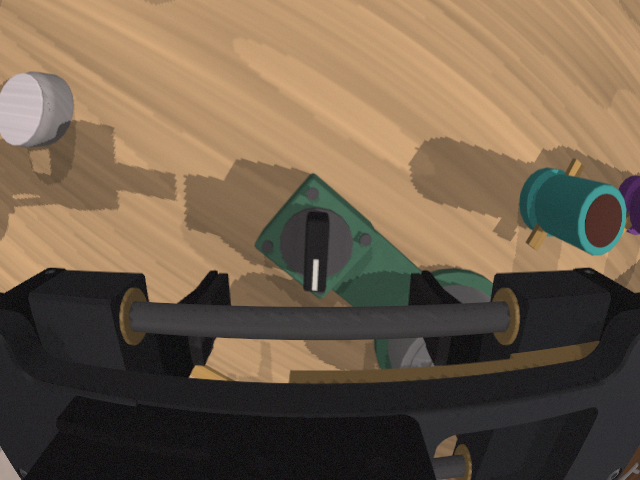

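The wrist view shows the knob bar running from (318,210) to (314,293), with its white half toward the gripper. It lies nearly parallel to the pads. I convert its centre to check the position.

```bash
cat >> h.py <<'E'
def wz(c,u,v,z):
    F=240/np.tan(np.radians(c['fovy']/2));R=cv2.Rodrigues(np.array(c['rvec'],float))[0];d=np.array([u-c['cx'],v-c['cy']]);r=np.hypot(*d);th=r/F
    q=R.T@np.r_[d/r*np.sin(th),np.cos(th)]; o=-R.T@np.array(c['tvec'],float); return o+q*(z-o[2])/q[2]
E
python3 -c "
from h import *
c=dict(fovy=65.70646984690485,cx=319.0967533535975,cy=236.7297756213472,rvec=[-1.4207935,-2.64013058,-0.35149097],tvec=[ 0.40189121,-0.40932927,0.1924372])
for p in [(318,211,.079),(314.5,292,.079),(316,245,.051),(313,175,.045),(256,245,.045)]: print(p,wz(c,*p))"
```

```text
(318, 211, 0.079) [ 0.5447702  -0.12280696  0.079     ]
(314.5, 292, 0.079) [ 0.58868105 -0.09647022  0.079     ]
(316, 245, 0.051) [ 0.56962957 -0.10806227  0.051     ]
(313, 175, 0.045) [ 0.53180826 -0.13537105  0.045     ]
(256, 245, 0.045) [ 0.59425019 -0.14208221  0.045     ]
```

arm_command(
  deltas=[
    [0, 0, 0.012, 0.12, -0.1, 3.5, -1],
    [0, 0, 0.012, 0.12, -0.1, 7.0, -1],
    [0, 0, 0.012, 0.12, -0.1, 7.6, -1],
    [0, 0, 0.012, 0.12, -0.1, 7.6, -1],
    [0, 0, 0.012, 0.12, -0.1, 7.6, -1],
  ],
)

```text
time_s: 1.9
tcp_pos: [0.5673, -0.1109, 0.0759]
ee_rot: [[-0.843, -0.537, 0.001], [-0.537, 0.843, -0.001], [-0.001, -0.001, -1.0]]
wrist_force: [-0.2, 0.2, 1.0]
gripper_width: 0.997
gripper_force: 0.0
```

```bash
python3 -c "
from h import *
go([.5675,-.1075,.074],122.5)"
```

```text
turn [-0.001  0.001  0.   ] shift cm [-0.2   0.27  0.19]
1.9 tcp [ 0.5673 -0.1109  0.0759] yaw 122.51 z [ 1.3e-03 -7.0e-04 -1.0e+00] F [-0.2  0.2  1. ] M [ 0.01 -0.03 -0.04] w 0.997 gf 0.0 j6 -62.5
```

arm_command(
  deltas=[
    [0, 0, 0, -0.1, 0.15, 0.1, -1],
    [0, 0, 0, -0.1, 0.15, 0.1, -1],
  ],
)

```text
time_s: 2.07
tcp_pos: [0.568, -0.1082, 0.0757]
ee_rot: [[-0.843, -0.538, 0.004], [-0.538, 0.843, 0.0], [-0.003, -0.002, -1.0]]
wrist_force: [0.7, 1.1, 0.1]
gripper_width: 0.993
gripper_force: 0.0
```

arm_command(
  deltas=[
    [0, 0, 0, 0, 0, 0, -1],
  ],
)

```text
time_s: 2.15
tcp_pos: [0.5676, -0.1081, 0.0753]
ee_rot: [[-0.843, -0.538, 0.003], [-0.538, 0.843, 0.0], [-0.003, -0.002, -1.0]]
wrist_force: [-0.2, 0.9, -0.7]
gripper_width: 1.0
gripper_force: 0.0
```

Good. Close on the bar.

arm_command(
  deltas=[
    [0, 0, 0, 0, 0, 0, 1],
    [0, 0, 0, 0, 0, 0, 1],
    [0, 0, 0, 0, 0, 0, 1],
    [0, 0, 0, 0, 0, 0, 1],
    [0, 0, 0, 0, 0, 0, 1],
    [0, 0, 0, 0, 0, 0, 1],
    [0, 0, 0, 0, 0, 0, 1],
    [0, 0, 0, 0, 0, 0, 1],
  ],
)

```text
time_s: 2.82
tcp_pos: [0.5667, -0.1081, 0.0735]
ee_rot: [[-0.843, -0.538, -0.0], [-0.538, 0.843, -0.0], [0.0, 0.0, -1.0]]
wrist_force: [-0.7, 0.3, 0.1]
gripper_width: 0.481
gripper_force: 0.0
```

```bash
python3 -c "
from h import *
st()"
```

```text
2.8167 tcp [ 0.5667 -0.1081  0.0735] yaw 122.53 z [-1.e-04 -0.e+00 -1.e+00] F [-0.7  0.3  0.1] M [0.02 0.03 0.02] w 0.481 gf 0.0 j6 -62.7
```

arm_command(
  deltas=[
    [0, 0, 0, 0, 0, 0, 1],
    [0, 0, 0, 0, 0, 0, 1],
    [0, 0, 0, 0, 0, 0, 1],
    [0, 0, 0, 0, 0, 0, 1],
    [0, 0, 0, 0, 0, 0, 1],
    [0, 0, 0, 0, 0, 0, 1],
    [0, 0, 0, 0, 0, 0, 1],
    [0, 0, 0, 0, 0, 0, 1],
  ],
)

```text
time_s: 3.48
tcp_pos: [0.5669, -0.1083, 0.0736]
ee_rot: [[-0.843, -0.537, 0.0], [-0.537, 0.843, -0.0], [-0.0, -0.0, -1.0]]
wrist_force: [1.3, -1.9, -0.8]
gripper_width: 0.159
gripper_force: 29.8
```

```bash
python3 -c "
from h import *
st()"
```

```text
3.4833 tcp [ 0.5669 -0.1083  0.0736] yaw 122.5 z [ 3.e-04 -1.e-04 -1.e+00] F [ 1.3 -1.9 -0.8] M [-0.43 -0.24 -0.28] w 0.159 gf 29.8 j6 -62.8
```

arm_command(
  deltas=[
    [0, 0, 0.07, 0, 0, 0, 1],
    [0, 0, 0.14, 0, 0, 0, 1],
    [0, 0, 0.21, 0, 0, 0, 1],
    [0, 0, 0.28, 0, 0, 0, 1],
    [0, 0, 0.35, 0, 0, 0, 1],
    [0, 0, 0.42, 0, 0, 0, 1],
    [0, 0, 0.49, 0, 0, 0, 1],
    [0, 0, 0.49, 0, 0, 0, 1],
  ],
)

```text
time_s: 4.15
tcp_pos: [0.5667, -0.1075, 0.0736]
ee_rot: [[-0.997, -0.078, -0.0], [-0.078, 0.997, 0.0], [0.0, 0.0, -1.0]]
wrist_force: [0.5, 1.6, -0.7]
gripper_width: 0.16
gripper_force: 29.9
```

```bash
python3 -c "
from h import *
st()"
```

```text
4.15 tcp [ 0.5667 -0.1075  0.0736] yaw 94.47 z [-1.e-04  3.e-04 -1.e+00] F [ 0.5  1.6 -0.7] M [ 0.51 -0.02 -0.07] w 0.16 gf 29.9 j6 -90.8
```

arm_command(
  deltas=[
    [0, 0, 0.07, 0, 0, 0, 1],
    [0, 0, 0.14, 0, 0, 0, 1],
    [0, 0, 0.2, 0, 0, 0, 1],
    [0, 0, 0.2, 0, 0, 0, 1],
    [0, 0, 0.2, 0, 0, 0, 1],
    [0, 0, 0.2, 0, 0, 0, 1],
  ],
)

```text
time_s: 4.65
tcp_pos: [0.5668, -0.1073, 0.0736]
ee_rot: [[-0.993, 0.12, 0.0], [0.12, 0.993, 0.001], [-0.0, 0.001, -1.0]]
wrist_force: [-1.4, 5.1, -0.3]
gripper_width: 0.159
gripper_force: 29.9
```

```bash
python3 -c "
from h import *
st()
a=capture('scene')['pixels'][225:325,250:380]; b=capture('side')['pixels'][200:300,250:380]
cv2.imwrite('pics/t1.png',np.hstack([cv2.resize(i[30:,:] if 0 else i,None,fx=6,fy=6,interpolation=cv2.INTER_CUBIC)[100:] if 0 else cv2.resize(i,(390,300),interpolation=cv2.INTER_CUBIC) for i in(a,b)]))"
```

```text
4.65 tcp [ 0.5668 -0.1073  0.0736] yaw 83.11 z [ 2.e-04  1.e-03 -1.e+00] F [-1.4  5.1 -0.3] M [1.65 0.05 0.02] w 0.159 gf 29.9 j6 -102.2
```

View pics/t1.png

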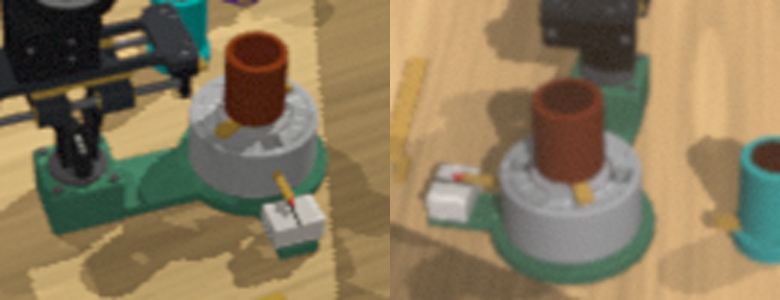

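The pointer stands on the line in both views: scene half tip near (291,202), side half tip near (459,176). I release the knob.

arm_command(
  deltas=[
    [0, 0, 0, 0, 0, 0, -1],
    [0, 0, 0, 0, 0, 0, -1],
    [0, 0, 0, 0, 0, 0, -1],
    [0, 0, 0, 0, 0, 0, -1],
    [0, 0, 0, 0, 0, 0, -1],
    [0, 0, 0, 0, 0, 0, -1],
    [0, 0, 0, 0, 0, -3.3, -1],
    [0, 0, 0, 0, 0, -6.6, -1],
  ],
)

```text
time_s: 5.42
tcp_pos: [0.5651, -0.1083, 0.1382]
ee_rot: [[-0.993, 0.122, -0.006], [0.122, 0.993, -0.0], [0.006, -0.001, -1.0]]
wrist_force: [0.7, 0.3, 0.3]
gripper_width: 0.682
gripper_force: 0.0
```

arm_command(
  deltas=[
    [0, 0, 0, 0, 0, -4.0, -1],
    [0, 0, 0, 0, 0, -4.0, -1],
    [0, 0, 0, 0, 0, -4.0, -1],
  ],
)

```text
time_s: 5.67
tcp_pos: [0.5683, -0.1081, 0.1826]
ee_rot: [[-0.993, 0.122, 0.007], [0.122, 0.993, 0.0], [-0.007, 0.001, -1.0]]
wrist_force: [-0.3, -0.3, -0.5]
gripper_width: 0.907
gripper_force: 0.0
```

```bash
python3 -c "
from h import *
go([.5872,.0453,.18],83.1)
print(onz('scene',(456,262),.067)-[.5872,.0453,0],onz('side',(386,384),.067)-[.5872,.0453,0])"
```

```text
turn [ 0.001  0.007 -0.002] shift cm [-1.000e-02  1.546e+01  2.800e-01]
5.6667 tcp [ 0.5683 -0.1081  0.1826] yaw 83.01 z [ 6.7e-03  3.0e-04 -1.0e+00] F [-0.3 -0.3 -0.5] M [-0.    0.02 -0.05] w 0.907 gf 0.0 j6 -102.3
[ 0.01619322 -0.03257282  0.067     ] [-0.01162657  0.03370394  0.067     ]
```

arm_command(
  deltas=[
    [0, 0, 0, -0.1, 4, 0, -1],
    [0, 0, 0, -0.1, 8, 0, -1],
    [0, 0, 0, -0.1, 12, 0, -1],
    [0, 0, 0, -0.1, 15.45, 0, -1],
    [0, 0, 0, -0.1, 15.45, 0, -1],
    [0, 0, 0, -0.1, 15.45, 0, -1],
    [0, 0, 0, -0.1, 15.45, 0, -1],
    [0, 0, 0, -0.1, 15.45, 0, -1],
  ],
)

```text
time_s: 6.33
tcp_pos: [0.586, 0.0442, 0.1788]
ee_rot: [[-0.992, 0.123, -0.002], [0.123, 0.992, -0.001], [0.002, -0.001, -1.0]]
wrist_force: [0.7, -0.9, 0.2]
gripper_width: 0.997
gripper_force: 0.0
```

```bash
python3 -c "
from h import *
go([.5868,.0457,.111],83.1)
c=capture('wrist');cv2.imwrite('pics/w2.png',c['pixels']);np.save('c.npy',c,allow_pickle=True)"
```

```text
turn [-0.001 -0.002 -0.003] shift cm [-0.07  0.17  6.78]
6.3333 tcp [0.586  0.0442 0.1788] yaw 82.94 z [-1.7e-03 -5.0e-04 -1.0e+00] F [ 0.7 -0.9  0.2] M [-0.02  0.04  0.01] w 0.997 gf 0.0 j6 -117.1
```

View pics/w2.png

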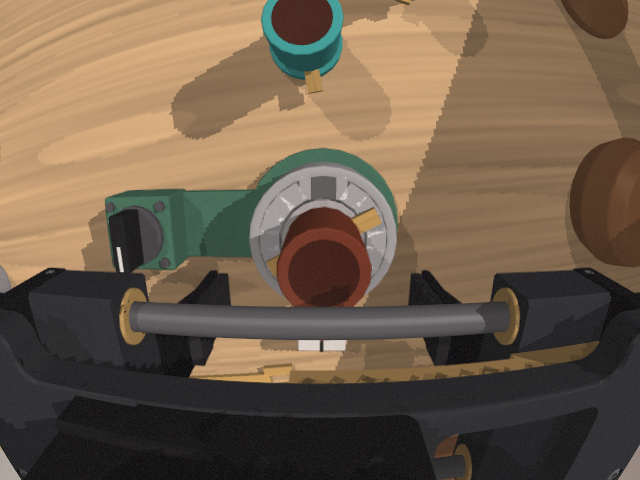

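The wrist view shows the cherry chuck top centred near (325,269) between the fingers. Its lugs are at (369,220) and (273,265), and a slot is at (323,188).

```bash
python3 -c "
from h import *
c=np.load('c.npy',allow_pickle=True).item()
C=np.array([.5868,.0457,0])
print('jam',wz(c,325,269,.129))
for n,u,v,z in [('lugtip',372,217,.067),('lugroot',358,225,.067),('slot',323,188,.061)]:
    p=wz(c,u,v,z)-C; print(n,p,np.degrees(np.arctan2(p[1],p[0])),np.hypot(*p[:2]))"
```

```text
jam [0.58680994 0.04678545 0.129     ]
lugtip [-0.01181195  0.03694195  0.067     ] 107.73134169426768 0.03878440422682281
lugroot [-0.00722637  0.02645632  0.067     ] 105.27731523981427 0.027425484539587514
slot [-0.03556909  0.00498112  0.061     ] 172.02809839634773 0.03591617941248657
```

arm_command(
  deltas=[
    [0, 0, 0, 0, 0.05, 3, -1],
    [0, 0, 0, 0, 0.05, 6, -1],
    [0, 0, 0, 0, 0.05, 6.9, -1],
    [0, 0, 0, 0, 0.05, 6.9, 0],
    [0, 0, 0, 0, 0.05, 6.9, 1],
    [0, 0, 0, 0, 0.05, 6.9, 1],
    [0, 0, 0, 0, 0.05, 6.9, 1],
    [0, 0, 0, 0, 0.05, 6.9, 1],
  ],
)

```text
time_s: 7.05
tcp_pos: [0.5875, 0.0458, 0.1121]
ee_rot: [[-0.993, 0.122, 0.003], [0.122, 0.993, 0.001], [-0.003, 0.001, -1.0]]
wrist_force: [0.7, -0.9, -0.3]
gripper_width: 0.707
gripper_force: 0.0
```

```bash
python3 -c "
from h import *
st()"
```

```text
7.05 tcp [0.5875 0.0458 0.1121] yaw 83.0 z [ 2.9e-03  9.0e-04 -1.0e+00] F [ 0.7 -0.9 -0.3] M [-0.06  0.05  0.01] w 0.707 gf 0.0 j6 -117.2
```

arm_command(
  deltas=[
    [0, 0, 0, 0, 0, 0, 1],
    [0, 0, 0, 0, 0, 0, 1],
    [0, 0, 0, 0, 0, 0, 1],
    [0, 0, 0, 0, 0, 0, 1],
  ],
)

```text
time_s: 7.38
tcp_pos: [0.5873, 0.0461, 0.1117]
ee_rot: [[-0.993, 0.121, 0.002], [0.121, 0.993, 0.001], [-0.002, 0.001, -1.0]]
wrist_force: [-1.2, 2.2, 5.7]
gripper_width: 0.612
gripper_force: 30.0
```

```bash
python3 -c "
from h import *
st()"
```

```text
7.3833 tcp [0.5873 0.0461 0.1117] yaw 83.02 z [ 2.1e-03  6.0e-04 -1.0e+00] F [-1.2  2.2  5.7] M [0.51 0.29 0.01] w 0.612 gf 30.0 j6 -117.2
```

arm_command(
  deltas=[
    [0, 0, -0.1, 0, 0, 0.05, 1],
    [0, 0, -0.2, 0, 0, 0.1, 1],
    [0, 0, -0.3, 0, 0, 0.1, 1],
    [0, 0, -0.4, 0, 0, 0.1, 1],
    [0, 0, -0.5, 0, 0, 0.1, 1],
    [0, 0, -0.6, 0, 0, 0.1, 1],
    [0, 0, -0.7, 0, 0, 0.1, 1],
    [0, 0, -0.7, 0, 0, 0.1, 1],
  ],
)

```text
time_s: 8.05
tcp_pos: [0.5882, 0.0456, 0.1116]
ee_rot: [[-0.835, -0.55, 0.004], [-0.55, 0.835, -0.0], [-0.003, -0.002, -1.0]]
wrist_force: [0.1, 0.3, 8.6]
gripper_width: 0.616
gripper_force: 30.0
```

```bash
python3 -c "
from h import *
st()"
```

```text
8.05 tcp [0.5882 0.0456 0.1116] yaw 123.37 z [ 4.1e-03 -1.0e-04 -1.0e+00] F [0.1 0.3 8.6] M [0.14 0.25 0.23] w 0.616 gf 30.0 j6 -76.9
```

arm_command(
  deltas=[
    [0, 0, -0.05, 0, 0, 0.2, 1],
    [0, 0, -0.1, 0, 0, 0.4, 1],
    [0, 0, -0.14, 0, 0, 0.4, 1],
    [0, 0, -0.17, 0, 0, 0.4, 1],
    [0, 0, -0.2, 0, 0, 0.4, 1],
    [0, 0, -0.2, 0, 0, 0.4, 1],
  ],
)

```text
time_s: 8.55
tcp_pos: [0.5895, 0.0456, 0.1112]
ee_rot: [[-0.711, -0.703, 0.008], [-0.703, 0.711, 0.0], [-0.006, -0.006, -1.0]]
wrist_force: [-2.9, -0.3, 21.9]
gripper_width: 0.613
gripper_force: 30.0
```

```bash
python3 -c "
from h import *
st()"
```

```text
8.55 tcp [0.5895 0.0456 0.1112] yaw 134.66 z [ 8.1e-03  1.0e-04 -1.0e+00] F [-2.9 -0.3 21.9] M [ 0.07  1.36 -0.25] w 0.613 gf 30.0 j6 -65.7
```

arm_command(
  deltas=[
    [0, 0, -0.03, 0, 0, 0, 1],
    [0, 0, -0.06, 0, 0, 0, 1],
    [0, 0, -0.06, 0, 0, 0, 1],
  ],
)

```text
time_s: 8.8
tcp_pos: [0.5894, 0.0455, 0.1111]
ee_rot: [[-0.668, -0.745, 0.008], [-0.745, 0.668, -0.0], [-0.005, -0.006, -1.0]]
wrist_force: [-4.6, 0.0, 21.2]
gripper_width: 0.613
gripper_force: 30.0
```

arm_command(
  deltas=[
    [0, 0, -0.03, 0, 0, 0, 1],
    [0, 0, -0.06, 0, 0, 0, 1],
    [0, 0, -0.06, 0, 0, 0, 1],
  ],
)

```text
time_s: 9.05
tcp_pos: [0.5887, 0.0449, 0.1103]
ee_rot: [[-0.622, -0.783, 0.006], [-0.783, 0.622, -0.001], [-0.003, -0.006, -1.0]]
wrist_force: [-4.3, -2.0, 17.8]
gripper_width: 0.615
gripper_force: 30.1
```

```bash
python3 -c "
from h import *
st()"
```

```text
9.05 tcp [0.5887 0.0449 0.1103] yaw 141.57 z [ 0.0061 -0.0013 -1.    ] F [-4.3 -2.  17.8] M [-1.06  0.73 -0.2 ] w 0.615 gf 30.1 j6 -58.8
```

arm_command(
  deltas=[
    [0, 0, -0.03, 0, 0, 0, 1],
    [0, 0, -0.05, 0, 0, 0, 1],
    [0, 0, -0.05, 0, 0, 0, 1],
  ],
)

```text
time_s: 9.3
tcp_pos: [0.5861, 0.0455, 0.1046]
ee_rot: [[-0.584, -0.812, -0.001], [-0.812, 0.584, 0.0], [0.0, 0.001, -1.0]]
wrist_force: [1.4, -0.1, -2.8]
gripper_width: 0.613
gripper_force: 30.0
```

```bash
python3 -c "
from h import *
st()"
```

```text
9.3 tcp [0.5861 0.0455 0.1046] yaw 144.29 z [-1.e-03  3.e-04 -1.e+00] F [ 1.4 -0.1 -2.8] M [-0.07 -0.5   0.03] w 0.613 gf 30.0 j6 -55.9
```

The lugs dropped through. I lower it home.

arm_command(
  deltas=[
    [0, 0, -0.03, 0, 0, 0.3, 1],
    [0, 0, -0.03, 0, 0, 0.6, 1],
    [0, 0, -0.03, 0, 0, 0.9, 1],
    [0, 0, -0.03, 0, 0, 0.95, 1],
    [0, 0, -0.03, 0, 0, 0.95, 1],
    [0, 0, -0.03, 0, 0, 0.95, 1],
  ],
)

```text
time_s: 9.8
tcp_pos: [0.5861, 0.0455, 0.0952]
ee_rot: [[-0.559, -0.829, -0.002], [-0.829, 0.559, -0.0], [0.001, 0.001, -1.0]]
wrist_force: [0.4, 0.2, -5.1]
gripper_width: 0.618
gripper_force: 30.0
```

```bash
python3 -c "
from h import *
st()"
```

```text
9.8 tcp [0.5861 0.0455 0.0952] yaw 145.99 z [-1.8e-03 -3.0e-04 -1.0e+00] F [ 0.4  0.2 -5.1] M [ 0.02 -0.13  0.03] w 0.618 gf 30.0 j6 -54.2
```

arm_command(
  deltas=[
    [0, 0, 0, 0, 0, 0.15, 1],
    [0, 0, 0, 0, 0, 0.2, 1],
    [0, 0, 0, 0, 0, 0.2, 1],
    [0, 0, 0, 0, 0, 0.2, 1],
  ],
)

```text
time_s: 10.13
tcp_pos: [0.5861, 0.0454, 0.0946]
ee_rot: [[-0.559, -0.829, -0.001], [-0.829, 0.559, -0.0], [0.001, 0.001, -1.0]]
wrist_force: [-2.7, -1.0, 3.0]
gripper_width: 0.616
gripper_force: 30.0
```

It sits on the floor. I lift it slightly, then turn it clockwise.

arm_command(
  deltas=[
    [0, 0, 0, 0, 0, -0.2, 1],
    [0, 0, 0, 0, 0, -0.3, 1],
    [0, 0, 0.1, 0, 0, -0.3, 1],
    [0, 0, 0.2, 0, 0, -0.3, 1],
    [0, 0, 0.3, 0, 0, -0.3, 1],
    [0, 0, 0.4, 0, 0, -0.3, 1],
    [0, 0, 0.5, 0, 0, -0.3, 1],
    [0, 0, 0.5, 0, 0, -0.3, 1],
  ],
)

```text
time_s: 10.8
tcp_pos: [0.5867, 0.0458, 0.0964]
ee_rot: [[-0.889, -0.458, -0.0], [-0.458, 0.889, 0.0], [0.0, 0.0, -1.0]]
wrist_force: [-0.4, 0.6, -5.1]
gripper_width: 0.613
gripper_force: 30.0
```

```bash
python3 -c "
from h import *
st()"
```

```text
10.8 tcp [0.5867 0.0458 0.0964] yaw 117.27 z [-2.e-04  3.e-04 -1.e+00] F [-0.4  0.6 -5.1] M [-0.02  0.04 -0.04] w 0.613 gf 30.0 j6 -82.9
```

arm_command(
  deltas=[
    [0, 0, 0.1, 0, 0, 0, 1],
    [0, 0, 0.2, 0, 0, 0, 1],
    [0, 0, 0.3, 0, 0, 0, 1],
    [0, 0, 0.4, 0, 0, 0, 1],
    [0, 0, 0.45, 0, 0, 0, 1],
    [0, 0, 0.45, 0, 0, 0, 1],
    [0, 0, 0.45, 0, 0, 0, 1],
    [0, 0, 0.45, 0, 0, 0, 1],
  ],
)

```text
time_s: 11.47
tcp_pos: [0.5866, 0.0457, 0.0968]
ee_rot: [[-1.0, -0.03, -0.0], [-0.03, 1.0, 0.0], [0.0, 0.0, -1.0]]
wrist_force: [0.5, 0.6, -4.1]
gripper_width: 0.618
gripper_force: 30.0
```

```bash
python3 -c "
from h import *
st()"
```

```text
11.4667 tcp [0.5866 0.0457 0.0968] yaw 91.72 z [-2.e-04  0.e+00 -1.e+00] F [ 0.5  0.6 -4.1] M [ 0.    0.04 -0.02] w 0.618 gf 30.0 j6 -108.5
```

arm_command(
  deltas=[
    [0, 0, 0, 0, 0, -0.1, 1],
    [0, 0, 0, 0, 0, -0.2, 1],
    [0, 0, 0, 0, 0, -0.3, 1],
    [0, 0, 0, 0, 0, -0.4, 1],
    [0, 0, 0, 0, 0, -0.45, 1],
    [0, 0, 0, 0, 0, -0.45, 1],
    [0, 0, 0, 0, 0, -0.45, 1],
  ],
)

```text
time_s: 12.05
tcp_pos: [0.5863, 0.0456, 0.0992]
ee_rot: [[-1.0, -0.027, -0.002], [-0.027, 1.0, 0.0], [0.002, 0.0, -1.0]]
wrist_force: [4.7, -0.6, -20.0]
gripper_width: 0.613
gripper_force: 30.0
```

```bash
python3 -c "
from h import *
st()"
```

```text
12.05 tcp [0.5863 0.0456 0.0992] yaw 91.57 z [-1.6e-03  2.0e-04 -1.0e+00] F [  4.7  -0.6 -20. ] M [-0.14 -1.66  0.15] w 0.613 gf 30.0 j6 -108.6
```

It bears under the lips at the expected height. I ease the pull a little and check everything.

arm_command(
  deltas=[
    [0, 0, 0, 0, 0, 0.1, 1],
    [0, 0, 0, 0, 0, 0.1, 1],
    [0, 0, 0, 0, 0, 0.1, 1],
    [0, 0, 0, 0, 0, 0.1, 1],
    [0, 0, 0, 0, 0, 0.1, 1],
    [0, 0, 0, 0, 0, 0.1, 1],
  ],
)

```text
time_s: 12.55
tcp_pos: [0.5863, 0.0456, 0.0993]
ee_rot: [[-1.0, -0.027, -0.001], [-0.027, 1.0, 0.0], [0.001, 0.0, -1.0]]
wrist_force: [5.0, -0.1, -21.7]
gripper_width: 0.615
gripper_force: 30.0
```

```bash
python3 -c "
from h import *
st()
a=capture('scene')['pixels'][225:325,250:380]; b=capture('side')['pixels'][200:300,250:380]
cv2.imwrite('pics/t2.png',np.hstack([cv2.resize(i,(390,300),interpolation=cv2.INTER_CUBIC) for i in(a,b)]))"
```

```text
12.55 tcp [0.5863 0.0456 0.0993] yaw 91.57 z [-1.e-03  2.e-04 -1.e+00] F [  5.   -0.1 -21.7] M [-0.08 -1.72  0.17] w 0.615 gf 30.0 j6 -108.6
```

View pics/t2.png

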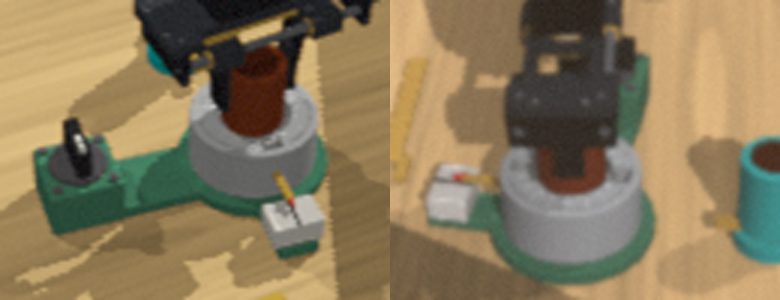

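The pointer is still on its line in both halves, near (291,202) and (459,177), and the chuck is seated and gripped. The pull is a bit high, so I ease it and watch the trend.

arm_command(
  deltas=[
    [0, 0, 0, 0, 0, 0.15, 1],
    [0, 0, 0, 0, 0, 0.15, 1],
    [0, 0, 0, 0, 0, 0.15, 1],
    [0, 0, 0, 0, 0, 0.15, 1],
    [0, 0, 0, 0, 0, 0.15, 1],
    [0, 0, 0, 0, 0, 0.15, 1],
  ],
)

```text
time_s: 13.15
tcp_pos: [0.5864, 0.0456, 0.0992]
ee_rot: [[-1.0, -0.028, -0.0], [-0.028, 1.0, -0.0], [0.0, -0.0, -1.0]]
wrist_force: [0.6, 0.3, -13.8]
gripper_width: 0.615
gripper_force: 30.0
```

arm_command(
  deltas=[
    [0, 0, 0, 0, 0, 0, 1],
    [0, 0, 0, 0, 0, 0, 1],
    [0, 0, 0, 0, 0, 0, 1],
    [0, 0, 0, 0, 0, 0, 1],
    [0, 0, 0, 0, 0, 0, 1],
    [0, 0, 0, 0, 0, 0, 1],
  ],
)

```text
time_s: 13.65
tcp_pos: [0.5864, 0.0456, 0.0992]
ee_rot: [[-1.0, -0.028, -0.0], [-0.028, 1.0, -0.0], [0.0, -0.0, -1.0]]
wrist_force: [-0.3, 0.5, -11.3]
gripper_width: 0.616
gripper_force: 30.0
```

arm_command(
  deltas=[
    [0, 0, 0, 0, 0, -0.1, 1],
    [0, 0, 0, 0, 0, -0.1, 1],
    [0, 0, 0, 0, 0, -0.1, 1],
    [0, 0, 0, 0, 0, -0.1, 1],
    [0, 0, 0, 0, 0, -0.1, 1],
    [0, 0, 0, 0, 0, -0.1, 1],
  ],
)

```text
time_s: 14.15
tcp_pos: [0.5864, 0.0456, 0.0993]
ee_rot: [[-1.0, -0.027, -0.001], [-0.027, 1.0, 0.0], [0.001, 0.0, -1.0]]
wrist_force: [3.8, 0.1, -21.5]
gripper_width: 0.614
gripper_force: 30.0
```

arm_command(
  deltas=[
    [0, 0, 0, 0, 0, 0, 1],
    [0, 0, 0, 0, 0, 0, 1],
    [0, 0, 0, 0, 0, 0, 1],
    [0, 0, 0, 0, 0, 0, 1],
    [0, 0, 0, 0, 0, 0, 1],
    [0, 0, 0, 0, 0, 0, 1],
    [0, 0, 0, 0, 0, 0, 1],
    [0, 0, 0, 0, 0, 0, 1],
  ],
)

```text
time_s: 14.82
tcp_pos: [0.5863, 0.0456, 0.0993]
ee_rot: [[-1.0, -0.027, -0.001], [-0.027, 1.0, 0.0], [0.001, 0.0, -1.0]]
wrist_force: [2.6, -0.8, -26.0]
gripper_width: 0.615
gripper_force: 30.0
```

```bash
python3 -c "
from h import *
st()"
```

```text
14.8167 tcp [0.5863 0.0456 0.0993] yaw 91.57 z [-0.001  0.    -1.   ] F [  2.6  -0.8 -26. ] M [-0.04 -1.26  0.08] w 0.615 gf 30.0 j6 -108.6
```

arm_command(
  deltas=[
    [0, 0, 0, 0, 0, 0.07, 1],
    [0, 0, 0, 0, 0, 0.07, 1],
    [0, 0, 0, 0, 0, 0.07, 1],
    [0, 0, 0, 0, 0, 0.07, 1],
  ],
)

```text
time_s: 15.15
tcp_pos: [0.5864, 0.0456, 0.0993]
ee_rot: [[-1.0, -0.028, -0.001], [-0.028, 1.0, -0.0], [0.001, -0.0, -1.0]]
wrist_force: [2.0, 0.5, -22.7]
gripper_width: 0.617
gripper_force: 30.0
```

arm_command(
  deltas=[
    [0, 0, 0, 0, 0, 0, 1],
    [0, 0, 0, 0, 0, 0, 1],
    [0, 0, 0, 0, 0, 0, 1],
    [0, 0, 0, 0, 0, 0, 1],
    [0, 0, 0, 0, 0, 0, 1],
    [0, 0, 0, 0, 0, 0, 1],
    [0, 0, 0, 0, 0, 0, 1],
    [0, 0, 0, 0, 0, 0, 1],
  ],
)

```text
time_s: 15.82
tcp_pos: [0.5864, 0.0456, 0.0993]
ee_rot: [[-1.0, -0.028, -0.001], [-0.028, 1.0, -0.0], [0.001, -0.0, -1.0]]
wrist_force: [0.4, 0.2, -22.2]
gripper_width: 0.611
gripper_force: 30.0
```

The force is steady. Hand in.

```bash
python3 -c "
from h import *
print(finish_job())"
```

```text
the job is handed in; nothing more can be done
None
```

The job is handed in (the reply gave no verdict): the pointer is on its line, and the jam chuck is gripped and held up against the lips, about 54° clockwise of the slots, with a steady pull of about 18 N.

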